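Load the sample canister into the bench reader

ROBOT

A 6-joint arm with a two-finger parallel gripper is mounted at the origin on the work surface. World frame = base frame: x ahead of the robot, y to its left, z up, the work surface at z = 0. Lengths are in m, angles in rad, forces in N, time in s.
With the tool pointing down it reaches from about 0.2 to 0.875 m from the base axis. Payload 3.4 kg.
Tool frame: the origin (TCP) lies between the finger pads; the fingertips stand 25 mm ahead of it and the grasp point (between the pads) lies 6 mm ahead of it (r.nose_length is the z of the fingertips in the tool frame, in m); z points along the fingers, y is the line along which they close (so a half turn about z gives the same grasp; the last joint's range is limited). The gripper opens to 94 mm and grips with 3 to 60 N. Pads are 16 mm wide; open, the fingers measure 119 mm over their backs; the gripper's body (75 mm by 177 mm) begins 78 mm behind the grasp point.
Start: joints at [1.14, 0.276, 1.505, -0, 1.361, -0.121], TCP at [0.175, 0.548, 0.23] pointing down, gripper open.
Joint ranges: [-2.89, 2.89], [-0.75, 2.08], [0.22, 2.7], [-1.18, 4.32], [0.11, 2.71], [-2.7, 2.7]. Speed limits (rad/s): [2.57, 2.57, 3.14, 3.14, 3.14, 3.14].

INTERFACE

Orientations are given as a unit quaternion [w, x, y, z].
In Python, from plant import r, gripper_to, inverse_kinematics, vision, models, telemetry gives the robot as it stands. Calls block until the motion is done:
- r.move_to(position, orientation): joint-space move of the TCP to a pose.
- r.move_l(position, rot=None, vel=0.15, guard=None): straight line of the TCP; rot=None keeps the orientation; vel is the mean speed in m/s. With guard (N) it stops when the force on the tool has changed by that much, and returns True; else False.
- r.movej(angles): joint-space move.
- gripper_to(opening, f_grip=None): finger opening in m; f_grip is the grip in N (None keeps the last); returns when the fingers have stopped.
- r.hold(seconds).
- inverse_kinematics(position, orientation): joint angles nearest the present ones, or None.
- vision.snapshot(name): name is "side" or "top" or "wrist"; returns the picture (480x640x3 uint8, red, green, blue); there is no depth.
- vision.get_calibration(name): a dict with "fx", "fy", "cx", "cy" (pixels), "D" ([k1, k2, p1, p2, k3] as OpenCV has them; the pictures are not rectified), "position" and "orientation" of the camera in the world. Camera axes: x right, y down, z forward; pixel columns grow to the right and rows downward; lengths in m; the calibration is good to about 2 mm. A picture is of the moment at which its call begins: read the wrist's pose just before it. get_calibration takes no time and is no camera call; for the wrist camera it gives the pose at the moment of the call.
A pose or a line that the arm cannot do raises r.PlanningError and nothing moves.
- r.sign_off(): hands the job in; it is judged then, once.
Trained networks look in the newest picture that a camera, given by its name, has taken for a name from the list of things; names that differ only in an ending like _2 or _b are one class to them, and where a whole thing is asked for, a point or a joint stands for the part that bears it (a point fixed in the world has none). Each returns a list of dicts, best first, with "score" (0 to 1); they miss things now and then, are a little off and sometimes report something else, mostly with a low value. They report only what shows in the picture. A call takes as long as a camera call. They do not tell look-alikes from the thing itself.
- models.boxes_of(thing, camera): "at" ([x, y, z] in m, in world coordinates, good to about 4 mm: the middle of the surface that is visible of it).
- models.regions_of(thing, camera): "pixels" (480x640 bool, what is visible of it).
- models.mark_of(thing, camera): "at" ([x, y, z] in m, in world coordinates, good to about 4 mm: a listed point, or the origin of a listed thing).
Readings, each from a call of its own:
- telemetry.current_t(): time.
- telemetry.current_joints(): joint angles.
- telemetry.current_dq(): joint speeds.
- telemetry.current_joint_efforts(): joint torques, N m.
- telemetry.current_ee_pos(): TCP position.
- telemetry.current_tool_rot(): TCP orientation.
- telemetry.current_wrist_force(): force on the tool from outside, world axes, zero at the start.
- telemetry.current_torque(): the same for the moment, N m.
- telemetry.current_opening(): finger opening in m.
- telemetry.current_finger_force(): force on a finger pad.
Only numpy, scipy, OpenCV 4.12 (cv2) and the standard library are available. Lean on these libraries where they do the work, as an engineer would, in place of code of your own. Each camera call takes 0.05 s, during which the arm holds its last target. There are 200 camera calls.

TASK

Using only the fingertips, slowly push the metal canister that lies at the foot of the reader's loading ramp up the ramp and over the crest until it is fully home against the end stop; do not shove it, pick it up or let it roll back down. Then press the round button beside the ramp fully down to start the reading, and come clear. Leave the other things on the bench where they stand, and do not press the button before the canister is home.

Things in the scene. Friction and masses are not known exactly. Their poses are not given: they have to be found in the camera images.
- ramp: Aluminium loading ramp, fixed. Origin on its sloping surface, at the foot, midway across, 20 mm above the bench. x runs straight up the slope (0.17 rad above level), y is level across it, z square to the surface. Surface 203 mm long, 104 mm wide between guide rails 14 mm high, 6 mm thick. At the foot (x below 0) is a lip 8 mm high and 8 mm thick on which the canister rests.
- crest (a point): Top edge of the ramp, midway across, 54 mm above the bench. From here a landing 46 mm long dips at 0.12 rad to the upright end stop (its top 98 mm above the bench, as is the housing behind it). A canister whose centre is past the crest rolls the last bit to the stop by itself and stays there. Axes as the ramp's.
- reader: The whole reader, fixed: base, ramp, white housing behind the stop. Origin on the bench; x is level, the way the ramp climbs, y level across it, z up. Base x -155 to 220 mm, 122 mm wide; ramp foot at x -145, crest 55, face of the end stop 101, housing to 220, 150 mm wide, 98 high. Button pod x 70 to 220, y -136 to -64, 62 mm high.
- sample: The canister to load: sealed metal cylinder with black end caps, 50 mm in diameter, 92 mm long, about 0.35 kg (0.25 to 0.5), smooth. It starts lying across the ramp at its foot, resting on the lip. Origin at its centre; y is its long axis, x and z turn with it as it rolls.
- seat (a point): Where the centre of the canister is when it is fully home against the end stop (the canister may sit up to 6 mm to either side along y). Axes as those of the reader. 76 mm ahead of the reader's origin, 77 mm above the bench.
- start_top (a point): Centre of the top face of the round grey button (32 mm across, in a black collar) on the white pod beside the top end of the ramp; it faces up, 80 mm above the bench. It springs back when let go.
- start (a joint): Travel of the button, 0 = out, 0.006 m = fully down; it needs about 5 N at the end of the travel.
- spare: Bystander: a second, like canister standing upright on the bench, 92 mm tall, 50 mm across; origin at its centre.
- tip_rack: Bystander: box of blue pipette tips, 120 x 82 x 51 mm; origin at the centre of its underside.
- reagent: Bystander: small white plastic bottle, 48 mm across, 115 mm tall; origin at the centre of its underside.
- beaker: Bystander: open white plastic beaker, 80 mm across, 85 mm tall; origin at the centre of its underside.
There are look-alikes about, which are no part of the job. What is shaped like the sample but orange is not meant.

How it is judged:
On the way, in this order (a step that is already met when the one before it is completed fails the run):
1. the canister lies fully home against the end stop (x of sample in the frame of seat between -0.005 and 0.005 m and z of sample in the frame of seat between -0.005 and 0.005 m and y of sample in the frame of seat between -0.012 and 0.012 m and angle between the y axis of sample and the y axis of reader, either way round below 0.12 rad), for 0.3 s.
2. the button is pressed fully down with the canister home (all of step 1 and value of joint start above 0.0045 m), for 0.05 s.
At the end, for the whole second after the job is handed in: The canister rests within 5 mm of the fully home position against the end stop (12 mm sideways, 0.12 rad askew), at rest; the button has been pressed at least 4.5 of its 6 mm and is out again; every bystander stands upright within 20 mm of its start (all of step 1 and linear speed of sample below 0.02 m/s and value of joint start below 0.002 m and distance of each of spare, tip_rack, reagent, beaker from where it was at the start of the episode below 0.02 m and angle between each of spare, tip_rack, reagent, beaker's own z axis and vertical below 0.2 rad); the robot touches nothing.
It fails at once if the canister is lifted more than 10 mm off the ramp (z of sample in the frame of ramp above 0.035 m).
It fails at once if the canister moves faster than 0.25 m/s (shoved, or let roll back down) (linear speed of sample above 0.25 m/s).
It fails at once if the button is pressed before the canister is home (value of joint start above 0.003 m and x of sample in the frame of seat below -0.01 m).
It fails at once if a bystander is moved more than 20 mm or tipped (distance of any of spare, tip_rack, reagent, beaker from where it was at the start of the episode above 0.02 m or angle between any of spare, tip_rack, reagent, beaker's own z axis and vertical above 0.3 rad).
It also fails if it takes over 64 s, if anything falls off the work surface, if the arm or the gripper's body presses on something with over 40 N, if the wrist force passes 120 N, or if a joint passes its speed limit or range.

## Working session

There is one attempt and no reset: what is moved stays moved. The work goes in short steps, each a Python script; the robot and the scene stay as the last script left them, time stands still between calls to the robot, and variables do not carry over. Pictures are saved under pics/ and viewed, at most 10 in all, crops included, and the job is handed in when it is done.

```bash
mkdir -p pics; ls; python3 - <<'E'
from plant import r, vision, models, telemetry
import cv2, numpy as np
ims=[]
for c in ["side","top"]:
    im=vision.snapshot(c); cv2.imwrite(f"pics/{c}0.png",im[:,:,::-1])
    for t in ["sample","crest","seat","start_top","reader","ramp","spare","tip_rack","reagent","beaker"]:
        try: print(c,t,[(np.round(d["at"],3).tolist(),round(d["score"],2)) for d in models.mark_of(t,c)[:3]])
        except Exception as e: print(c,t,e)
print(telemetry.current_t(), r.nose_length)
for c in ["side","top"]:
    k=vision.get_calibration(c); print(k["position"],k["orientation"],k["fx"])
E
```

```text
pics
side sample [([0.68, -0.386, 0.023], 0.77), ([0.505, -0.338, 0.026], 0.71), ([0.578, -0.208, 0.05], 0.62)]
side crest [([0.554, -0.027, 0.057], 0.56)]
side seat [([0.553, -0.004, 0.08], 0.64)]
side start_top [([0.581, -0.222, 0.018], 0.67), ([0.65, 0.03, 0.084], 0.47), ([0.755, 0.086, -0.001], 0.26)]
side reader [([0.566, -0.076, -0.003], 0.93)]
side ramp [([0.58, -0.224, 0.019], 0.92)]
side spare [([0.751, -0.09, 0.045], 0.88), ([0.579, -0.207, 0.049], 0.44), ([0.653, 0.028, 0.082], 0.32)]
side tip_rack [([0.755, -0.235, 0.0], 0.58)]
side reagent []
side beaker [([0.756, 0.083, -0.002], 0.92)]
top sample [([0.381, -0.29, 0.028], 0.88), ([0.683, -0.394, 0.023], 0.81), ([0.578, -0.211, 0.046], 0.74)]
top crest [([0.552, -0.027, 0.057], 0.66)]
top seat [([0.556, -0.002, 0.076], 0.95)]
top start_top [([0.65, 0.026, 0.084], 0.66), ([0.555, -0.001, 0.075], 0.29)]
top reader [([0.563, -0.082, -0.002], 0.75)]
top ramp []
top spare []
top tip_rack [([0.754, -0.231, 0.003], 0.6)]
top reagent [([0.538, 0.207, 0.004], 0.88)]
top beaker [([0.758, 0.09, 0.0], 0.94)]
1.1 0.025
[ 0.50231145 -0.71334973  0.56134882] [-0.45816952  0.88625369 -0.05911256  0.0337757 ] 460.6100655492584
[0.40900104 0.00107184 1.03046632] [ 0.07398601 -0.69586116  0.71078677 -0.07131256] 506.28128930922065
```

View pics/top0.png

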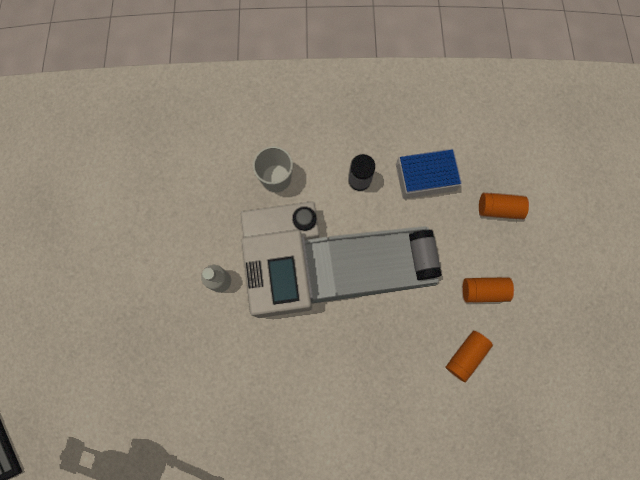

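View pics/side0.png

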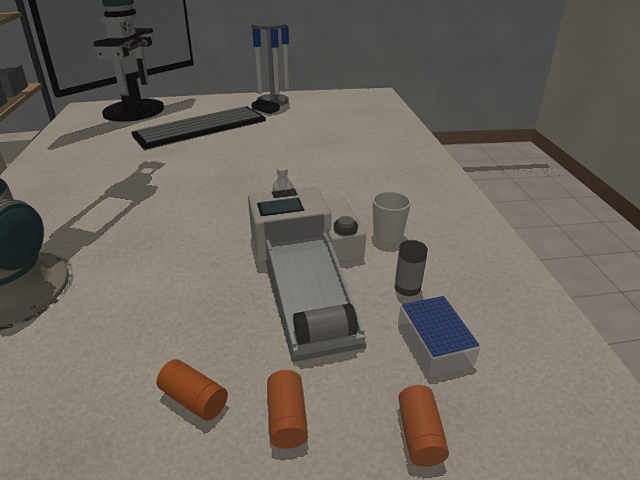

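The top picture shows the ramp foot at about (437,258), climbing left (+y) to the housing at x≈305. The metal sample is at (425,255) and the button at (304,218). The side picture agrees, with the sample at (325,323). The networks' points match the known reader geometry, so I'll fit the reader pose from them and move in behind the canister.

```bash
cat > h.py <<'E'
from plant import r, gripper_to, inverse_kinematics, vision, models, telemetry as T
import numpy as np
from scipy.optimize import least_squares
from scipy.spatial.transform import Rotation as R
P=[((55,0),(.554,-.027)),((55,0),(.552,-.027)),((76,0),(.553,-.004)),((76,0),(.556,-.002)),((0,0),(.566,-.076)),((0,0),(.563,-.082)),
((-145,0),(.580,-.224)),((-131,0),(.578,-.208)),((-131,0),(.578,-.211))]
A=np.array([p[0] for p in P])/1000; B=np.array([p[1] for p in P])
rot=lambda a:np.array([[np.cos(a),-np.sin(a)],[np.sin(a),np.cos(a)]])
f=least_squares(lambda p:(A@rot(p[2]).T+p[:2]-B).ravel(),[.56,-.08,1.68])
ox,oy,yaw=f.x
def W(x,y,z): return np.r_[rot(yaw)@[x,y]+[ox,oy],z]
def inv(p): return np.r_[rot(yaw).T@(np.array(p[:2])-[ox,oy]),p[2]]
def q(s):  # tool down, tool y = s * reader y
    y=s*np.r_[rot(yaw)@[0,1],0]; z=np.array([0,0,-1.]); x=np.cross(y,z)
    return np.roll(R.from_matrix(np.c_[x,y,z]).as_quat(),1)
E
python3 - <<'E'
from h import *
import cv2
print(f.x, np.degrees(yaw), np.round(1000*f.fun.reshape(-1,2),1).tolist())
print("button in reader", inv([.650,.028,.084]))
for s in(1,-1): print(s,[None if j is None else np.round(j,2) for j in (inverse_kinematics(W(*p),q(s)) for p in[(-.185,0,.2),(-.18,0,.07),(.06,0,.1),(.087,-.1,.11)])])
E
```

```text
[ 0.56248687 -0.07967493  1.6926021 ] 96.97895657914707 [[1.8, 1.9], [3.8, 1.9], [0.3, -0.2], [-2.7, -2.2], [-3.5, -3.7], [-0.5, 2.3], [0.1, 0.4], [0.4, -1.7], [0.4, 1.3]]
button in reader [ 0.09624388 -0.09994775  0.084     ]
1 [array([-0.53,  0.39,  1.4 , -0.  ,  1.34,  2.49]), array([-0.53,  0.49,  1.59, -0.  ,  1.06,  2.49]), None, None]
-1 [array([-0.53,  0.39,  1.4 , -0.  ,  1.34, -0.65]), array([-0.53,  0.49,  1.59, -0.  ,  1.06, -0.65]), array([-0.16,  0.35,  1.74, -0.  ,  1.05, -0.28]), array([-0.08,  0.47,  1.51, -0.  ,  1.16, -0.2 ])]
```

```bash
python3 - <<'E'
from h import *
import cv2
gripper_to(.060)
r.move_to(W(-.19,0,.23),q(-1))
print(r.move_l(W(-.19,0,.061),vel=.1,guard=8))
print("contact",r.move_l(W(-.150,0,.061),vel=.02,guard=1.0), inv(T.current_ee_pos()),T.current_wrist_force(),T.current_t())
cv2.imwrite("pics/side1.png",vision.snapshot("side")[200:420,180:500,::-1].repeat(2,0).repeat(2,1))
E
```

```text
False
contact True [-1.64370190e-01  3.07210013e-05  6.07365953e-02] [ 0.19271277 -0.92708921  0.06577064] 8.075
```

View pics/side1.png

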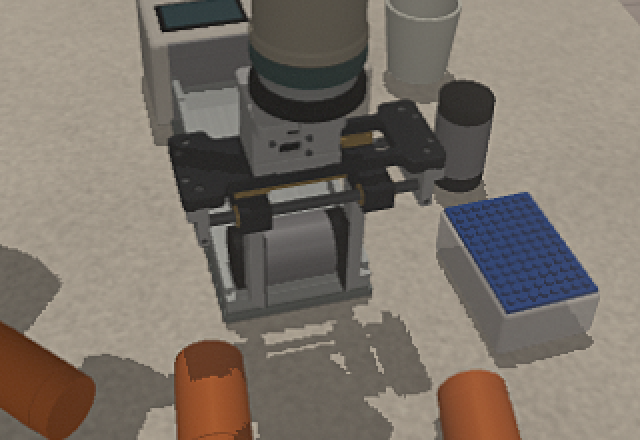

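The fingertips touched at reader x = -164 mm, exactly as predicted. In the picture the fingers, at (255,260) and (355,260), sit slightly right of the canister's middle at (295,250). I'll back off, narrow them, shift about 4 mm and push.

```bash
python3 - <<'E'
from h import *
import cv2
r.move_l(W(-.170,.004,.061),vel=.03); gripper_to(.040)
def go(x,z,v,g):
    s=r.move_l(W(x,.004,z),vel=v,guard=g); print(s,np.round(inv(T.current_ee_pos()),4),np.round(T.current_wrist_force(),2),T.current_t())
    return s
ok=not go(-.164,.061,.02,6)
ok=ok and not go(-.073,.0765,.025,10)
if ok: cv2.imwrite("pics/side2.png",vision.snapshot("side")[180:400,180:500,::-1].repeat(2,0).repeat(2,1))
E
```

```text
False [-0.1641  0.0039  0.0612] [ 0.11 -1.06  1.38] 9.475
False [-0.0731  0.004   0.0765] [-0.04 -2.75  1.68] 13.3167
```

View pics/side2.png

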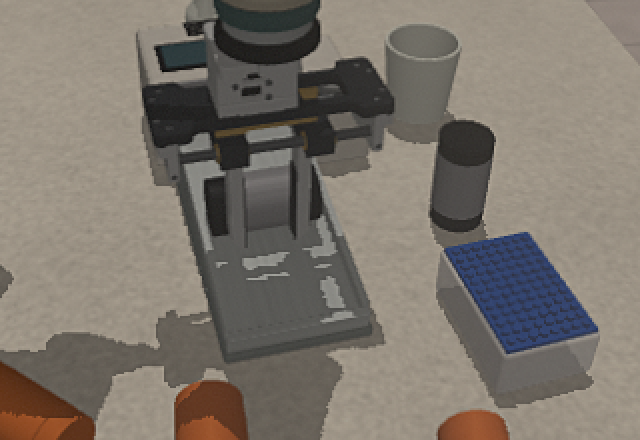

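The canister, at (262,200), is straight and centred between the rails, with the fingers at (237,205) and (303,200) behind it. I'll carry on over the crest.

```bash
python3 - <<'E'
from h import *
import cv2
def go(x,z,v,g):
    s=r.move_l(W(x,.004,z),vel=v,guard=g); print(s,np.round(inv(T.current_ee_pos()),4),np.round(T.current_wrist_force(),2),T.current_t())
    return s
ok=not go(.013,.0911,.022,10)
ok=ok and not go(.028,.0925,.01,10)
if ok: print("home touch",go(.046,.0905,.015,4))
r.hold(.5); print(np.round(T.current_wrist_force(),2))
cv2.imwrite("pics/top3.png",vision.snapshot("top")[160:340,200:460,::-1].repeat(3,0).repeat(3,1))
E
```

```text
False [0.0129 0.004  0.0911] [-0.01 -2.88  1.64] 17.4833
False [0.028  0.004  0.0925] [-0.44 -0.64  0.13] 19.1417
True [0.0426 0.0042 0.0906] [ 0.35 -1.7  -0.46] 20.1
home touch True
[ 1.03 -0.45  0.05]
```

View pics/top3.png

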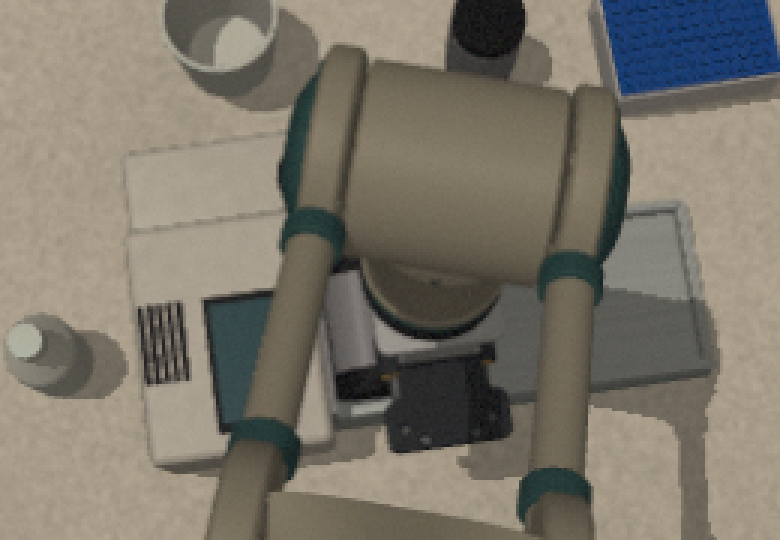

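The canister lies against the end stop at about (350,330) in the picture, and contact came at x = 42.6 mm against the expected 43. Next I'll back off, close the fingers and press the button.

```bash
python3 - <<'E'
from h import *
import cv2
r.move_l(W(.020,.004,.093),vel=.03); r.move_l(W(.010,.004,.22),vel=.12); gripper_to(0.0)
r.move_l(W(.04,-.10,.22),vel=.15)
vision.snapshot("top")
for t in("sample","start_top"): print(t,[(np.round(inv(d["at"]),3).tolist(),round(d["score"],2)) for d in models.mark_of(t,"top")[:4]])
cv2.imwrite("pics/side4.png",vision.snapshot("side")[140:320,180:440,::-1].repeat(3,0).repeat(3,1))
for t in("sample","start_top"): print(t,[(np.round(inv(d["at"]),3).tolist(),round(d["score"],2)) for d in models.mark_of(t,"side")[:4]])
print(T.current_t())
E
```

```text
sample [([-0.185, 0.206, 0.028], 0.95), ([-0.32, -0.077, 0.026], 0.84), ([-0.252, 0.086, 0.03], 0.83)]
start_top [([0.097, -0.097, 0.083], 0.65)]
sample [([0.08, -0.0, 0.08], 0.95), ([-0.252, 0.089, 0.026], 0.83), ([-0.317, -0.08, 0.021], 0.78), ([-0.186, 0.209, 0.021], 0.77)]
start_top [([0.098, -0.102, 0.082], 0.71)]
24.6917
```

View pics/side4.png

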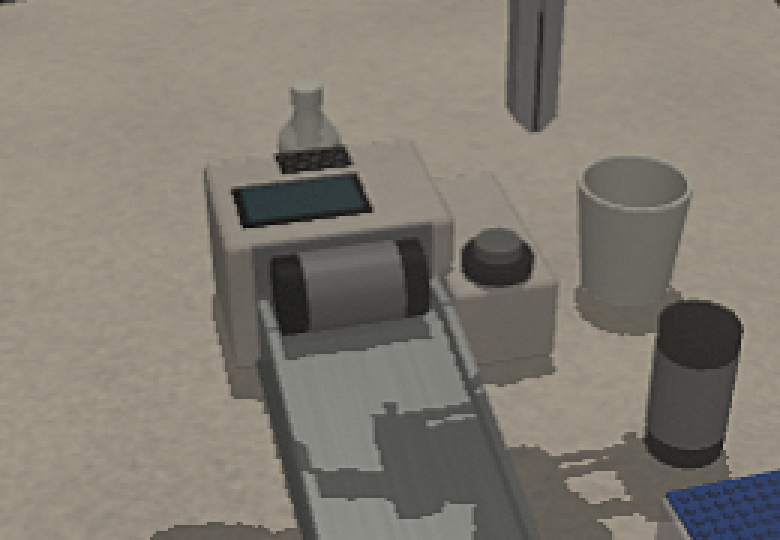

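The canister is home, square against the stop at (350,285). The button is at (497,255) and clear, at reader position (97, -100) mm. Pressing it now.

```bash
python3 - <<'E'
from h import *
import cv2
r.move_l(W(.097,-.1,.18),vel=.12); r.move_l(W(.097,-.1,.115),vel=.08,guard=8)
print("z",T.current_ee_pos()[2])
s=r.move_l(W(.097,-.1,.096),vel=.01,guard=14); print(s,T.current_ee_pos(),T.current_wrist_force())
r.hold(.3); print(T.current_ee_pos(),T.current_wrist_force())
r.move_l(W(.097,-.1,.20),vel=.06); r.move_l(W(-.03,-.05,.25),vel=.15); r.hold(.5)
vision.snapshot("side")
print([(np.round(inv(d["at"]),3).tolist(),round(d["score"],2)) for d in models.mark_of("sample","side")[:1]],T.current_t())
E
```

```text
z 0.1155220505718611
True [0.64996951 0.02876801 0.10344262] [-1.07516787  0.4084847   4.17976589]
[0.64994334 0.0287905  0.10326209] [ 0.20500175 -0.11156524  5.78739549]
[([-0.318, -0.08, 0.02], 0.75)] 31.4167
```

The guard tripped early, at a tip height of 78 mm, so the press may not have been full. I'll repeat it in small steps and log force against depth.

```bash
python3 - <<'E'
from h import *
import cv2
r.move_l(W(.097,-.1,.18),vel=.12); r.move_l(W(.097,-.1,.107),vel=.06,guard=8)
for z in np.arange(.106,.0945,-.001):
    s=r.move_l(W(.097,-.1,z),vel=.01,guard=25); f=T.current_wrist_force(); p=T.current_ee_pos()
    print(round(z,4),s,round(p[2],4),np.round(f,1))
    if s or f[2]>20: break
r.hold(.2); print(T.current_ee_pos()[2],T.current_wrist_force())
cv2.imwrite("pics/side5.png",vision.snapshot("side")[140:320,180:440,::-1].repeat(3,0).repeat(3,1)); print(T.current_t())
E
```

```text
0.106 False 0.1063 [-0.6  0.2  3. ]
0.105 False 0.1052 [-1.2  1.1  3.3]
0.104 False 0.1041 [-1.8  0.2  4. ]
0.103 False 0.1033 [-1.6  0.3  5.2]
0.102 False 0.1032 [-3.   0.3  9.6]
0.101 False 0.1031 [-4.8  0.2 12.7]
0.1 False 0.103 [-4.7  0.8 17.8]
0.099 False 0.1029 [-7.1  1.4 21.6]
0.10294261957617606 [-7.04290276 -0.33350921 21.88303682]
36.4583
```

View pics/side5.png

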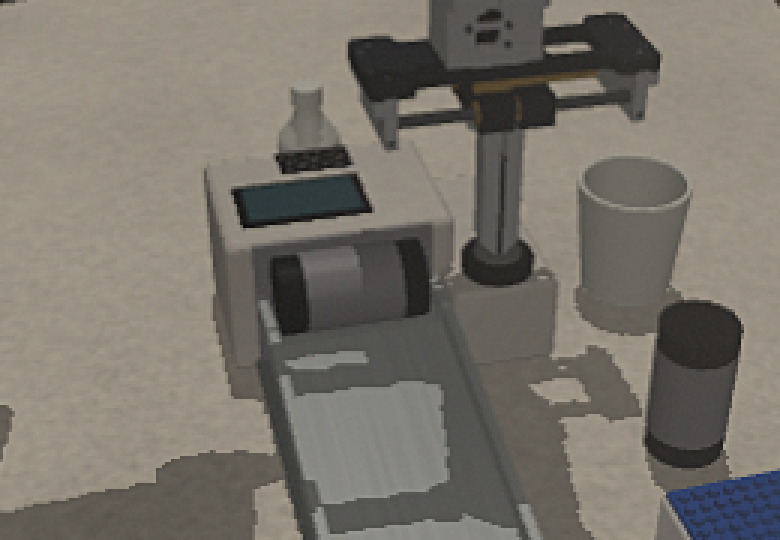

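It's a hard stop at 103 mm after a spring. I'll log the force on the way up to see where contact is lost, which shows whether that was the full 6 mm.

```bash
python3 - <<'E'
from h import *
for z in [.103,.104,.105,.106,.107,.108,.109,.110,.111,.113]:
    r.move_l(W(.097,-.1,z),vel=.02); r.hold(.1); print(z,round(T.current_ee_pos()[2],4),np.round(T.current_wrist_force(),2))
print(T.current_t())
E
```

```text
0.103 0.1033 [-1.44  1.75  7.39]
0.104 0.1037 [-1.65  0.62  4.22]
0.105 0.1049 [-0.78  0.18  4.26]
0.106 0.106 [-0.94  0.61  3.58]
0.107 0.107 [0.15 0.68 2.46]
0.108 0.108 [0.26 0.77 2.33]
0.109 0.109 [0.46 0.62 1.56]
0.11 0.1097 [0.52 0.85 0.02]
0.111 0.111 [ 0.11 -1.15  1.15]
0.113 0.1131 [-0.32 -0.65  0.69]
40.0583
```

Contact runs from about 109.5 to 103.3 mm, so the button went its full 6 mm. The canister was home during the press, at (350,285). I'll come clear and hand in.

```bash
python3 - <<'E'
from h import *
r.move_l(W(.097,-.1,.22),vel=.12); r.hold(.3)
vision.snapshot("side")
print([(np.round(inv(d["at"]),3).tolist(),round(d["score"],2)) for d in models.mark_of("sample","side")[:4]],T.current_t(),T.current_wrist_force())
print(r.sign_off())
E
```

```text
[([-0.185, 0.214, 0.021], 0.93), ([-0.251, 0.09, 0.028], 0.76), ([0.078, 0.002, 0.078], 0.61), ([-0.32, -0.08, 0.026], 0.59)] 41.5 [ 0.7706878   0.14789809 -0.27203964]
the job is handed in; nothing more can be done
None
```

The canister is home against the end stop, the button was pressed its full travel (about 6 mm) and has sprung back, the arm is clear, and the job was handed in at about 41.5 s; no verdict was shown.

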